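# Charge the vacuum fixture and hold a bearing block in its corner

### The arm

A 7-joint arm with a two-finger parallel gripper is mounted at the origin on the work surface. World frame = base frame: x ahead of the robot, y to its left, z up, the work surface at z = 0. Lengths are in mm, angles in rad, forces in N, time in s.
With the tool pointing down it reaches from about 400 to 875 mm from the base axis. Payload 4.4 kg.
Tool frame: the origin (TCP) lies on the centre line of the jaws, within the pads' length; the fingertips stand 14 mm ahead of it and the grasp point (between the pads) lies 5 mm behind it; z points along the fingers, x is the direction in which the jaws open and shut, and the axes are right-handed (so a half turn about z gives the same grasp; the last joint's range is limited). The gripper opens to 85 mm and grips with 20 to 120 N. Pads are 22 mm wide; open, the fingers measure 114 mm over their backs; the gripper's body (76 mm by 85 mm) begins 54 mm behind the grasp point. The pads swing forward as they close: fully open they stand 13 mm farther back than shut.
Start: joints at [1.171, 0.628, 0.038, 1.517, -0.027, 0.996, -0.02], TCP at [212.991, -614.128, 245.313] pointing down, gripper open.
Joint ranges: [-3.06, 3.06], [-0.37, 2.12], [-1.25, 1.32], [0.18, 2.47], [-1.1, 4.24], [0.23, 1.98], [-2.94, 2.94]. Speed limits (rad/s): [2.57, 2.57, 3.14, 3.14, 3.14, 3.14, 3.14].

### API

Orientations are given as [roll, pitch, yaw] about the fixed x, y, z axes, in that order (R = Rz(yaw) Ry(pitch) Rx(roll)).
In Python, from cell import ctrl gives the robot as it stands.
- The arm moves only by the tool send_rows, never from a script. Its argument "commands" is a list of rows, each a list of 5 numbers: the finger opening in mm, from 0 to 85.4, then the shift along the tool's x, y, z in mm, then the turn about the tool's z in degrees. In form: [[grip, x, y, z, roll], ...]. A call has 1 to 5 rows; each row is the pose to reach, as a shift and turn from the pose measured when the call began, along the tool's axes at that moment; what a row does not reach only later rows make up. A row lasts 1/10 s, in which the tool goes at most 50 mm and 8.59 degrees, less where a joint would pass 70% of its speed; a pose out of reach is approached as far as the arm can. A call with a gripper value outside its range is refused whole. The fingers move at their own pace and stop on an object; the grip force is fixed at half the most. Time passes only in rows, so rows that repeat a pose let the fingers close. It gives the time, the measured TCP pose, the force and the opening at its end, in the units of the state.
- ctrl.read_state(): the state, without advancing time (a new reading comes with each control period).
- ctrl.get_image(name): name is "side" or "top" or "wrist"; returns the picture (384x512x3 uint8, red, green, blue); there is no depth.
- ctrl.camera_params(name): a dict with "fx", "fy", "cx", "cy" (pixels), "cam_to_world" (4x4, takes a point from camera to world coordinates). Camera axes: x right, y down, z forward; pixel columns grow to the right and rows downward; lengths in mm; the calibration is good to about 2 mm. The wrist camera is an equidistant fisheye: a pixel r from the principal point sees the ray r / f radians off the axis. A picture is of the moment at which its call begins: read the wrist's pose just before it. camera_params takes no time and is no camera call; for the wrist camera it gives the pose at the moment of the call.
- ctrl.finish_job(): hands the job in, once; it reports no verdict.
The state is a dict: "clock": time; "qpos": joint angles; "qd": joint speeds; "tau": joint torques, N m; "eef_pos": TCP position; "tool_rot": TCP orientation; "force": force on the tool from outside, world axes, zero at the start; "torque": the same for the moment, N m; "width": finger opening in mm.
Only numpy, scipy, OpenCV 4.12 (cv2) and the standard library are available. Lean on these libraries where they do the work, as an engineer would, in place of code of your own. Each camera call takes 0.05 s, during which the arm holds its last target.

### The job

Pump the fixture's hand lever through three full strokes, each all the way down to its stop and all the way back up, to charge the vacuum tank. Then take the loose aluminium bearing block (the one with the round-topped housing, not the angle bracket), set it upright and flat on the fixture plate with its long side along the long fence, and press it into the corner so that it touches both fences at once. Finish with the gripper still holding it there under a firm, steady push into both fences: do not let go, and leave the other things lying where they are.

Things in the scene. Friction and masses are not known exactly. Their poses are not given: they have to be found in the camera images.
- fixture: Fixed grey plate 220 (x) by 320 (y) by 14 mm with two fences, a lying steel tank and a hand pump, turned up to 20 degrees. Origin: centre of its underside, on the table; at yaw 0 its x points away from the robot, y left. The fences' corner is on its +x, -y side, open towards -x and +y; pump and tank are at y = 100 mm.
- long_fence: Fixed steel bar on the plate, 158 mm long along the fixture's y, 18 mm thick, 22 mm high above the plate (top 36 mm above the table). Origin: centre of its underside, at fixture (74, -69, 14) mm. Its inner face looks to the fixture's -x, at fixture x = 65 mm, and runs from y = -148 to 10 mm.
- short_fence: Fixed steel bar on the plate, square to the long fence and meeting it: 95 mm long along the fixture's x, 18 mm thick, 22 mm high above the plate. Origin: centre of its underside, at fixture (17.5, -139, 14) mm. Its inner face looks to the fixture's +y, at fixture y = -130 mm, and runs from x = -30 to 65 mm.
- corner_seat (a point): Point on the plate's top face (14 mm above the table), at fixture (45, -95, 14) mm: where the bearing block's origin lies when the block is fully home in the corner, its 70 mm side on the long fence and a 40 mm end on the short fence. Axes as the fixture's. Plate and fences rub: several newtons of a sideways push can be lost to friction, more if the block is also pressed down.
- pump_lever (a joint): Angle of the pump's hand lever, rad: 0 = fully up (its rest), 0.6 = fully down on its stop. A full stroke goes from under 0.05 to over 0.54 and back under 0.05. A spring brings it back up when it is let rise; at the paddle it takes about 3 N to start and 8 N at the bottom.
- pump_hinge (a point): Point on the lever's fixed hinge axis, at fixture (85, 100, 85) mm; the axis runs along the fixture's y. From it the lever reaches towards the fixture's -x, 0.56 rad above level when up and 0.04 rad below level when fully down.
- pump_paddle (a point): Centre of the top face of the black paddle at the lever's end (60 mm along the lever, 50 mm wide, 12 mm thick), 140 mm from the hinge along the lever and 6 mm above the lever's centre line; moves with the lever. About 165 mm above the table when up, 85 mm when down; the lever can be pushed down here from above.
- bearing_block: Loose aluminium bearing block, about 0.4 kg: foot 70 (x) by 40 (y) by 24 mm; on its middle a housing 44 mm wide in x with a half-round top (radius 22 mm, axis along y at 38 mm height); 60 mm high. Its side faces, square to y, are flat and 40 mm apart over the full height. Origin: centre of its underside, z up. Half-turn symmetric. Stands left or right of the fixture (swaps with the bracket).
- angle_bracket: Bystander: loose aluminium L-shaped motor bracket, 60 by 44 mm, 56 mm high, 6 mm thick. Origin: centre of its underside.
- spare_bearing: Bystander: loose steel ring 40 mm across, 12 mm high, lying on the fixture plate near its -x edge. Origin: centre of its underside.
- gearmotor: Bystander: small grey gearmotor lying, about 68 by 34 by 19 mm. Origin: under its gearbox.
- wheel: Bystander: black tyred wheel lying flat, 66 mm across, 26 mm high. Origin: centre of its underside.
- battery_pack: Bystander: green battery pack, about 77 by 38 by 19 mm. Origin: underside.
- multimeter: Bystander: grey multimeter lying face up, 135 by 70 by about 40 mm. Origin: centre of its underside.
- screwdriver: Bystander: screwdriver 180 mm long lying beyond the fixture. Origin: underside.
Not all that is in view belongs to the job. Leave any purple or yellow look-alike of the bearing_block alone.

How it is judged:
By the outcome, as a careful person would: the job done as asked, in the order asked, and still so for the second after the job is handed in, while the arm keeps its last pose, push and grip.
It also fails if it takes over 72 s, if anything falls off the work surface, if the arm or the gripper's body presses on something with over 40 N, if the wrist force passes 120 N, or if a joint passes its speed limit or range.

## Working session

There is one attempt and no reset: what is moved stays moved. The work goes in short steps, Python scripts to look and compute and a tool call to move; the robot and the scene stay as the last step left them, time stands still between calls to the robot, and variables do not carry over. Pictures are saved under pics/ and viewed, and the job is handed in when it is done.

Besides the shell and the picture viewer there is one more tool, called after "Request:" as a command line: name --pt "numbers of a row" for each row, then --argument value for the rest. send_rows: Moves the arm, as the interface text tells. Its arguments: {"type":"object","properties":{"commands":{"type":"array"}},"required":["commands"]}

```bash
ls; mkdir -p pics; python3 - <<'E'
from cell import ctrl
import cv2
s=ctrl.read_state(); print({k:(s[k]) for k in s})
for n in ["top","side"]:
    p=ctrl.camera_params(n); print(n,p)
    im=ctrl.get_image(n); cv2.imwrite(f"pics/{n}0.png",cv2.resize(im[:,:,::-1],(800,600),interpolation=cv2.INTER_CUBIC))
    cv2.imwrite(f"pics/raw_{n}0.png",im[:,:,::-1])
E
```

```text
pics
{'clock': 0.0, 'qpos': array([ 1.17123106,  0.62936861,  0.03842501,  1.51839585, -0.0270235 ,
        0.99631197, -0.02002252]), 'qd': array([ 6.69480343e-05,  4.04430333e-05,  1.01644608e-03,  5.27737796e-04,
       -9.49198315e-04, -2.89023743e-05,  1.14148735e-03]), 'tau': array([-4.46612275e-04, -5.63393354e+01,  1.22621387e+00, -1.93445224e+01,
        1.10782121e-02,  1.05493769e-02, -1.04824352e-05]), 'eef_pos': array([ 212.78070371, -613.52881435,  244.36528887]), 'tool_rot': array([-3.14159091e+00,  1.96657947e-03, -1.23705328e+00]), 'force': array([-0.64845295, -0.89906684,  0.00115834]), 'torque': array([ 0.0407435 , -0.00500571,  0.00352093]), 'width': 85.43827921223907}
top {'fx': 450.3859495008548, 'fy': 450.3859495008548, 'cx': 266.5851619450854, 'cy': 185.15839819025058, 'cam_to_world': array([[-2.52515244e-02, -9.83353176e-01,  1.79941357e-01,
         3.64867844e+02],
       [-9.99296526e-01,  2.98220369e-02,  2.27398200e-02,
        -4.62587051e+01],
       [-2.77274920e-02, -1.79240558e-01, -9.83414464e-01,
         1.26966543e+03],
       [ 0.00000000e+00,  0.00000000e+00,  0.00000000e+00,
         1.00000000e+00]])}
side {'fx': 477.6133862166262, 'fy': 477.6133862166262, 'cx': 254.19847680735617, 'cy': 197.26058368828507, 'cam_to_world': array([[-6.76627201e-01, -3.78964464e-01,  6.31317326e-01,
        -2.55381058e+02],
       [-7.35978866e-01,  3.21760106e-01, -5.95655558e-01,
         7.86359486e+02],
       [ 2.25995595e-02, -8.67672962e-01, -4.96621476e-01,
         7.78985417e+02],
       [ 0.00000000e+00,  0.00000000e+00,  0.00000000e+00,
         1.00000000e+00]])}
```

View pics/top0.png

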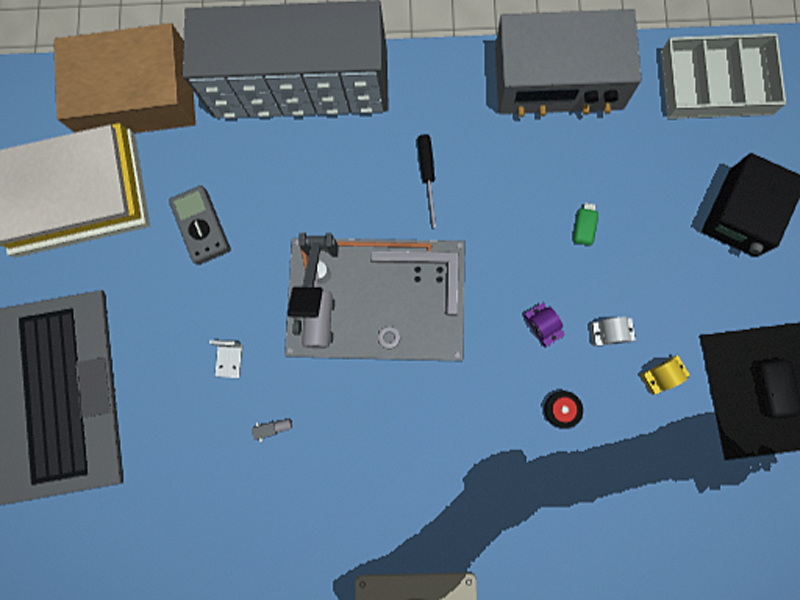

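View pics/side0.png

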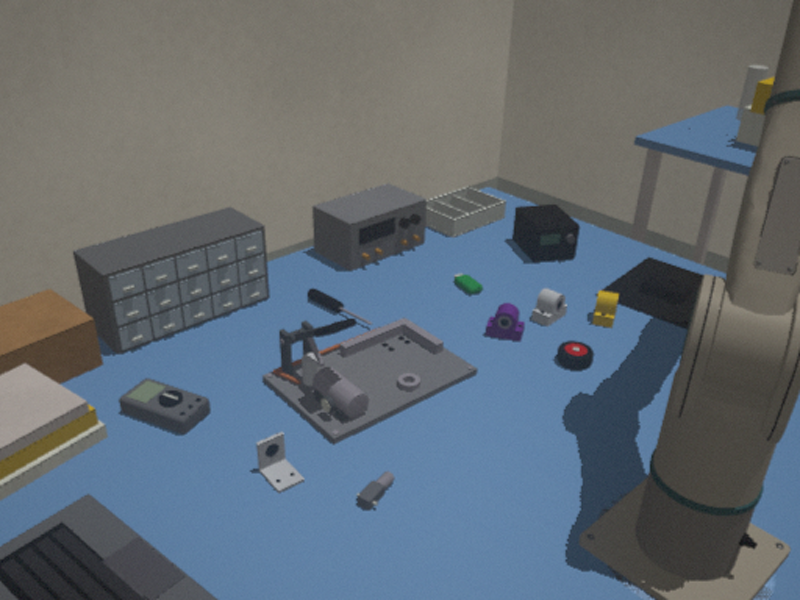

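The top view (800x600) shows four candidates. The silver round-topped block is at (612,330), with a purple look-alike at (544,324), a yellow look-alike at (666,374), and the white L-bracket at (226,358). I choose the silver one and will check it in close crops.

```bash
python3 - <<'E'
import cv2
im=cv2.imread("pics/raw_top0.png")
def crop(x0,y0,x1,y1,s,n):
    c=cv2.resize(im[y0:y1,x0:x1],None,fx=s,fy=s,interpolation=cv2.INTER_CUBIC)
    for x in range(x0-x0%10+10,x1,10): cv2.putText(c,str(x),(int((x-x0+.5)*s)-8,8),0,.3,(0,0,0),1);cv2.line(c,(int((x-x0+.5)*s),10),(int((x-x0+.5)*s),14),(0,0,255),1)
    for y in range(y0-y0%10+10,y1,10): cv2.putText(c,str(y),(0,int((y-y0+.5)*s)+3),0,.3,(0,0,0),1);cv2.line(c,(20,int((y-y0+.5)*s)),(24,int((y-y0+.5)*s)),(0,0,255),1)
    cv2.imwrite(n,c)
crop(170,140,310,240,5.7,"pics/c_fix.png")
crop(330,185,450,265,6.6,"pics/c_blk.png")
E
```

```text
(no output)
```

View pics/c_fix.png

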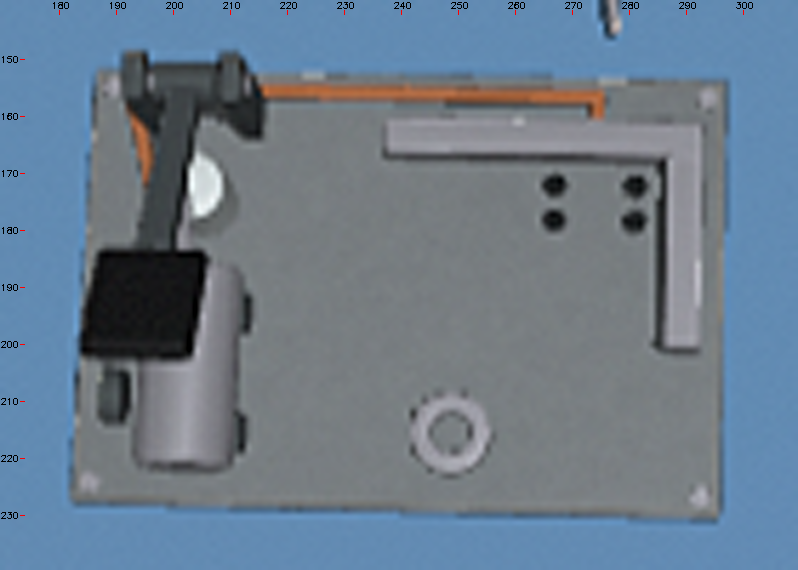

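View pics/c_blk.png

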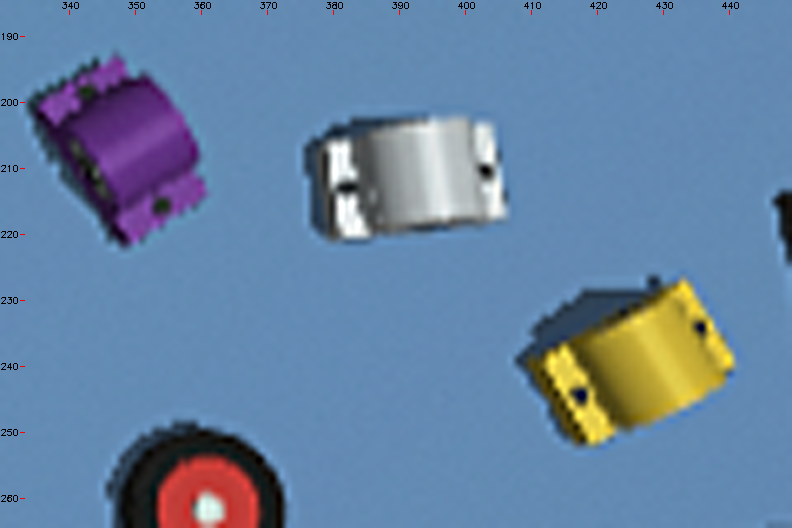

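```bash
cat > h.py <<'E'
import numpy as np, cv2
from scipy.optimize import least_squares
from scipy.spatial.transform import Rotation as R
def proj(P,p):
    T=np.linalg.inv(p["cam_to_world"]); q=np.atleast_2d(P)@T[:3,:3].T+T[:3,3]
    return np.c_[p["fx"]*q[:,0]/q[:,2]+p["cx"],p["fy"]*q[:,1]/q[:,2]+p["cy"]]
def place(L,v):
    c,s=np.cos(v[2]),np.sin(v[2]); L=np.asarray(L,float)
    return np.c_[v[0]+c*L[:,0]-s*L[:,1],v[1]+s*L[:,0]+c*L[:,1],L[:,2]+(v[3] if len(v)>3 else 0)]
def fit(L,px,p,v0):
    r=least_squares(lambda v:(proj(place(L,v),p)-px).ravel(),v0,loss="soft_l1"); return r.x,(proj(place(L,r.x),p)-px)
def world(px,z,p):
    d=np.array([(px[0]-p["cx"])/p["fx"],(px[1]-p["cy"])/p["fy"],1]); T=p["cam_to_world"]; d=T[:3,:3]@d
    return T[:3,3]+d*(z-T[2,3])/d[2]
E
python3 - <<'E'
from h import *; from cell import ctrl
p=ctrl.camera_params("top")
F=[(110,160,14),(110,-160,14),(-110,-160,14),(-110,160,14),(83,-148,36),(65,-130,36),(83,10,36),(65,10,36),(-30,-130,36),(-30,-148,36)]
px=np.array([(187,152),(296.5,154),(295.5,230),(182.7,227.5),(292.3,161.5),(286,167.5),(237.2,160.7),(237.2,167),(286,201),(292,201)])
v,e=fit(F,px,p,[560,0,0]); print(v,np.degrees(v[2]));print(e.round(1))
print("seat",place([(45,-95,14)],v),"paddle up",place([(-30,100,164)],v),"down",place([(-55,100,85)],v))
B=[(35,20,24),(35,-20,24),(-35,20,24),(-35,-20,24)]
# block x ~ world -y ; right = -y world
px=np.array([(404,203),(406.3,217.5),(379.5,206),(382,220.5)])
v,e=fit(B,px,p,[450,-330,-1.5]); print(v,np.degrees(v[2]));print(e.round(1))
E
```

```text
[ 5.81187792e+02  5.84521577e+01 -5.10870947e-02] -2.927074911135747
[[-0.9 -0.1]
 [ 0.6 -0.1]
 [ 0.5  0.8]
 [-1.1  0.6]
 [ 0.7 -0.2]
 [ 0.5 -0.1]
 [-0.3 -0.5]
 [-0.6 -0.6]
 [-0.2 -0. ]
 [ 0.4  0.1]]
seat [[621.27791931 -38.72181887  14.        ]] paddle up [[556.33341969 159.85363774 164.        ]] down [[531.36603623 161.13025963  85.        ]]
[ 507.67477541 -364.41997234   -1.47670036] -84.60869832154556
[[ 0.3  0.1]
 [ 0.5 -0.1]
 [-0.3  0.1]
 [-0.5 -0.1]]
```

The silver block in the crop matches the description: round-topped, aluminium, standing upright. I fly to above the paddle first.

```bash
cat >> h.py <<'E'
def shift(s,target,yaw=None):
    Rt=R.from_euler("xyz",s["tool_rot"]).as_matrix()
    d=Rt.T@(np.array(target)-s["eef_pos"])
    y=np.degrees(np.arctan2(Rt[1,0],Rt[0,0])); 
    r=None if yaw is None else -((yaw-y+180)%360-180)
    return d.round(1),r
E
python3 - <<'E'
from h import *; from cell import ctrl
s=ctrl.read_state(); print(shift(s,[545,160,225],-2.9))
E
```

```text
(array([-622. , -567.3,   20.5]), np.float64(-67.97327599529075))
```

Request:
send_rows --pt "0 -622 -567 0 -68" --pt "0 -622 -567 0 -68" --pt "0 -622 -567 0 -68" --pt "0 -622 -567 0 -68" --pt "0 -622 -567 0 -68"

```text
clock: 0.6
eef_pos: [311.8, -382.3, 245.2]
tool_rot: [-3.141, 0.001, -0.481]
force: [1.3, -0.0, -0.5]
width: 12.3
```

```bash
cat > sh.py <<'E'
import sys
from h import *; from cell import ctrl
a=list(map(float,sys.argv[1:]))
s=ctrl.read_state(); print(s["clock"],s["eef_pos"].round(1),s["tool_rot"].round(3),s["force"].round(1),s["torque"].round(2),round(s["width"],1))
if a: print(shift(s,a[:3],a[3]))
E
python3 sh.py 545 160 225 -2.9
```

```text
0.6 [ 311.8 -382.3  245.2] [-3.141e+00  1.000e-03 -4.810e-01] [ 1.3 -0.  -0.5] [-0.01 -0.08 -0.02] 12.3
(array([ -44.1, -588.6,   20.9]), np.float64(-24.651580419407082))
```

Request:
send_rows --pt "0 -44 -588 0 -25" --pt "0 -44 -588 0 -25" --pt "0 -44 -588 0 -25" --pt "0 -44 -588 0 -25" --pt "0 -44 -588 0 -25"

```text
clock: 1.1
eef_pos: [410.3, -152.9, 245.6]
tool_rot: [-3.14, 0.0, -0.045]
force: [0.8, -1.6, 0.6]
width: 0.4
```

```bash
python3 sh.py 545 160 225 -2.9
```

```text
1.1 [ 410.3 -152.9  245.6] [-3.14   0.    -0.045] [ 0.8 -1.6  0.6] [-0.07 -0.04 -0.07] 0.4
(array([ 120.4, -318.6,   20.9]), np.float64(0.31578570131176775))
```

Request:
send_rows --pt "0 120 -318 0 0" --pt "0 120 -318 0 0" --pt "0 120 -318 0 0" --pt "0 120 -318 0 0" --pt "0 120 -318 0 0"

```text
clock: 1.6
eef_pos: [508.8, 77.0, 245.6]
tool_rot: [-3.141, 0.001, -0.045]
force: [0.8, -0.1, 0.0]
width: 0.2
```

```bash
python3 sh.py 545 160 200 -2.9
```

```text
1.6 [508.8  77.  245.6] [-3.141e+00  1.000e-03 -4.500e-02] [ 0.8 -0.1  0. ] [-0.05 -0.1  -0.02] 0.2
(array([ 32.4, -84.5,  45.7]), np.float64(0.3051744962853036))
```

Request:
send_rows --pt "0 32 -84 0 0" --pt "0 32 -84 0 0" --pt "0 32 -84 20 0" --pt "0 32 -84 30 0" --pt "0 32 -84 30 0"

```text
clock: 2.1
eef_pos: [543.0, 157.8, 213.7]
tool_rot: [3.14, 0.005, -0.046]
force: [0.3, -0.6, -0.8]
width: 0.2
```

```bash
python3 sh.py 545 160 200 -2.9; python3 - <<'E'
from cell import ctrl; import cv2
for n in ["wrist","side","top"]:
    im=ctrl.get_image(n)[:,:,::-1]; cv2.imwrite(f"pics/raw_{n}1.png",im); cv2.imwrite(f"pics/{n}1.png",cv2.resize(im,(800,600),interpolation=cv2.INTER_CUBIC))
E
```

```text
2.1 [543.  157.8 213.7] [ 3.14   0.005 -0.046] [ 0.3 -0.6 -0.8] [-0.02  0.01  0.04] 0.2
(array([ 2. , -2.3, 13.7]), np.float64(0.26032216138204944))
```

View pics/wrist1.png

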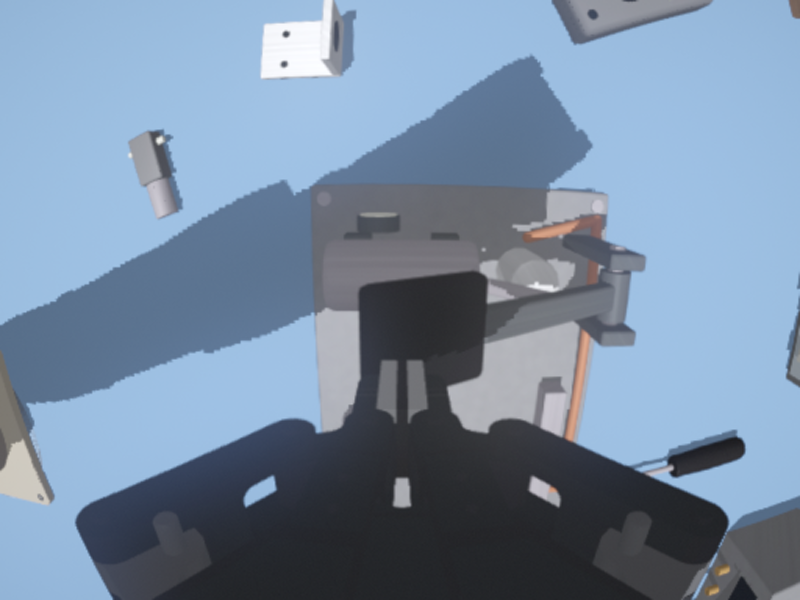

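View pics/side1.png

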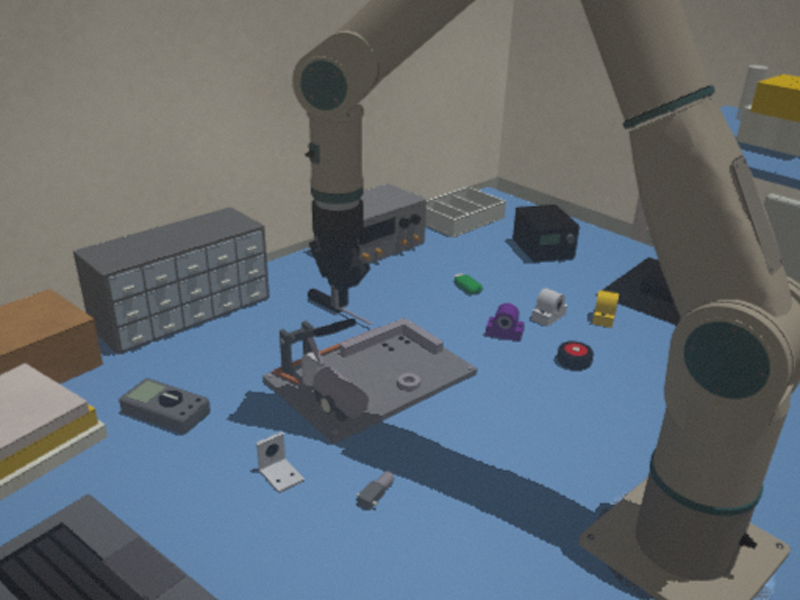

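Wrist view: the paddle spans (360–487, 275–385), the shut fingertips show around (402,362), and the plate corners are at (313,186) and (606,193). I check that against predictions by projecting the model.

```bash
cat >> h.py <<'E'
def projf(P,p):
    T=np.linalg.inv(p["cam_to_world"]); q=np.atleast_2d(P)@T[:3,:3].T+T[:3,3]
    D=np.zeros((4,1)); K=np.array([[p["fx"],0,p["cx"]],[0,p["fy"],p["cy"]],[0,0,1.]])
    return cv2.fisheye.projectPoints(q[:,None,:],np.zeros(3),np.zeros(3),K,D)[0][:,0]
def fitf(L,px,p,v0):
    r=least_squares(lambda v:(projf(place(L,v),p)-px).ravel(),v0,loss="soft_l1"); return r.x,projf(place(L,r.x),p)-px
FIX=[581.2,58.45,-.0511]
E
python3 - <<'E'
from h import *; from cell import ctrl
p=ctrl.camera_params("wrist"); print(p["fx"],p["cam_to_world"].round(2))
k=512/800
def pad(a):
    out=[]
    for l in (110,170):
        for y in (75,125): out.append((85-l*np.cos(a)+6*np.sin(a),y,85+l*np.sin(a)+6*np.cos(a)))
    return out
print("paddle",(projf(place(pad(.56),FIX),p)/k).round(0))
print("plate",(projf(place([(110,160,14),(-110,160,14)],FIX),p)/k).round(0))
s=ctrl.read_state();e=s["eef_pos"]; print("tip",(projf([e-[0,0,14],e],p)/k).round(0))
# refine from wrist: plate corners + paddle corners
L=[(110,160,14),(-110,160,14)]+pad(.56); 
px=np.array([(606,193),(313,186),(487,372),(485,272),(362,385),(360,289)])*k
v,e=fitf(L,px,p,FIX);print(v,(e/k).round(1))
v,e=fitf(L,px,p,FIX+[0]);print(v,(e/k).round(1))
E
```

```text
297.3186396354542 [[ 1.0000e+00 -4.0000e-02 -1.0000e-02  5.4804e+02]
 [-5.0000e-02 -9.6000e-01 -2.7000e-01  2.2573e+02]
 [ 0.0000e+00  2.7000e-01 -9.6000e-01  3.4579e+02]
 [ 0.0000e+00  0.0000e+00  0.0000e+00  1.0000e+00]]
paddle [[478. 377.]
 [484. 273.]
 [365. 410.]
 [362. 289.]]
plate [[602. 194.]
 [306. 187.]]
tip [[400. 382.]
 [400. 401.]]
[ 5.81335260e+02  5.93222069e+01 -5.23160727e-02] [[-3.3  0.2]
 [-6.9 -0.8]
 [-8.4  3.6]
 [-0.1 -1.4]
 [ 3.  22.9]
 [ 2.5 -2.5]]
[ 5.81644139e+02  5.89984659e+01 -5.23240720e-02 -2.30038359e+00] [[-4.2  0.5]
 [-5.8 -0.5]
 [-8.5  2.2]
 [-0.3 -1.7]
 [ 4.2 20.9]
 [ 3.9 -3.1]]
```

Request:
send_rows --pt "0 0 -2 10 0" --pt "0 0 -2 20 0" --pt "0 0 -2 25 0" --pt "0 0 -2 30 0" --pt "0 0 -2 35 0"

```text
clock: 2.75
eef_pos: [545.2, 160.4, 181.1]
tool_rot: [-3.141, -0.0, -0.047]
force: [-0.9, -0.4, 3.2]
width: -0.1
```

```bash
python3 sh.py
```

```text
2.75 [545.2 160.4 181.1] [-3.141 -0.    -0.047] [-0.9 -0.4  3.2] [0.06 0.07 0.01] -0.1
```

Request:
send_rows --pt "0 -2 0 15 0" --pt "0 -2 0 30 0" --pt "0 -2 0 45 0" --pt "0 -2 0 60 0" --pt "0 -2 0 68 0"

```text
clock: 3.25
eef_pos: [541.8, 161.1, 112.3]
tool_rot: [-3.141, 0.002, -0.047]
force: [-4.6, 0.9, 7.2]
width: 0.4
```

Request:
send_rows --pt "0 0 0 4 0" --pt "0 0 0 7 0" --pt "0 0 0 10 0" --pt "0 0 0 13 0" --pt "0 0 0 14 0"

```text
clock: 3.75
eef_pos: [541.2, 161.1, 99.5]
tool_rot: [3.141, 0.003, -0.046]
force: [-5.6, -2.1, 19.4]
width: -0.2
```

```bash
python3 sh.py
```

```text
3.75 [541.2 161.1  99.5] [ 3.141e+00  3.000e-03 -4.600e-02] [-5.6 -2.1 19.4] [-0.39  1.19 -0.03] -0.2
```

Request:
send_rows --pt "0 0 0 2 0" --pt "0 0 0 3 0" --pt "0 0 0 3 0"

```text
clock: 4.05
eef_pos: [541.2, 161.2, 99.2]
tool_rot: [3.14, 0.002, -0.046]
force: [-5.3, -2.5, 25.5]
width: -0.2
```

```bash
python3 sh.py;python3 - <<'E'
from cell import ctrl; import cv2
for n in ["side"]:
    im=ctrl.get_image(n)[:,:,::-1]; cv2.imwrite(f"pics/{n}2.png",cv2.resize(im[170:300,140:330],None,fx=4,fy=4,interpolation=cv2.INTER_CUBIC))
E
```

```text
4.05 [541.2 161.2  99.2] [ 3.14e+00  2.00e-03 -4.60e-02] [-5.3 -2.5 25.5] [-0.56  1.42 -0.02] -0.2
```

View pics/side2.png

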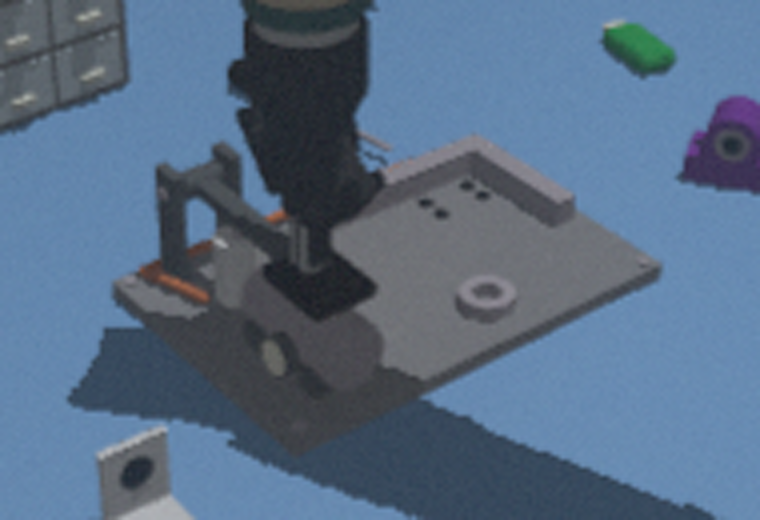

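The side crop shows the lever level and the paddle pressed by the fingertips. Force rises with no further travel, so the lever is on its stop. Now I let it up and repeat.

Request:
send_rows --pt "0 3 0 -20 0" --pt "0 3 0 -40 0" --pt "0 3 0 -60 0" --pt "0 3 0 -80 0" --pt "0 3 0 -95 0"

```text
clock: 4.6
eef_pos: [545.7, 161.4, 195.7]
tool_rot: [3.142, -0.002, -0.047]
force: [0.1, -0.8, 0.5]
width: 0.4
```

Request:
send_rows --pt "0 0 0 -8 0" --pt "0 0 0 -8 0" --pt "0 0 0 -8 0" --pt "0 0 0 -8 0"

```text
clock: 5.0
eef_pos: [545.0, 161.1, 202.6]
tool_rot: [3.141, 0.0, -0.047]
force: [0.6, 0.5, -0.6]
width: 0.1
```

```bash
python3 sh.py;python3 - <<'E'
from cell import ctrl; import cv2
for n in ["side"]:
    im=ctrl.get_image(n)[:,:,::-1]; cv2.imwrite(f"pics/{n}3.png",cv2.resize(im[170:300,140:330],None,fx=4,fy=4,interpolation=cv2.INTER_CUBIC))
E
```

```text
5.0 [545.  161.1 202.6] [ 3.141  0.    -0.047] [ 0.6  0.5 -0.6] [-0.01 -0.01  0.  ] 0.1
```

View pics/side3.png

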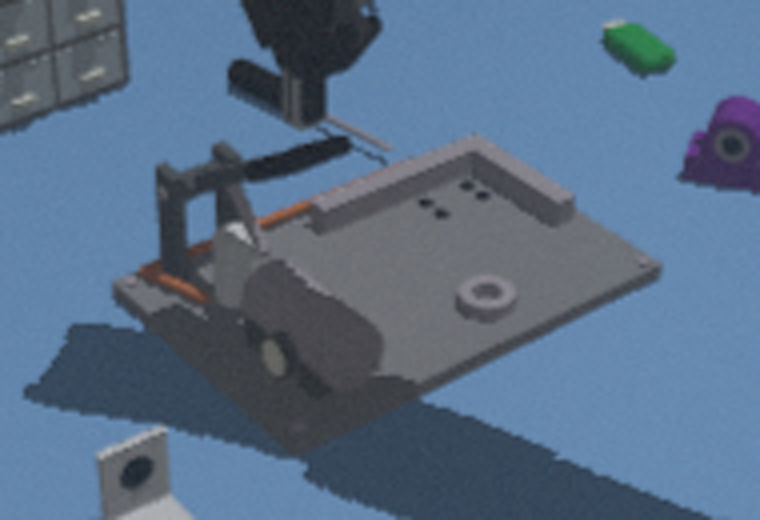

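Side crop: the paddle (350,150) is back up and clear of the fingertips, so stroke 1 is done. Stroke 2 next, with z in two calls, down 108 mm to the stop.

Request:
send_rows --pt "0 0 0 25 0" --pt "0 -1 0 45 0" --pt "0 -2 0 60 0" --pt "0 -3 0 75 0" --pt "0 -4 0 90 0"

```text
clock: 5.55
eef_pos: [539.7, 161.6, 112.0]
tool_rot: [3.14, 0.003, -0.046]
force: [-4.3, 0.3, 8.0]
width: -0.0
```

Request:
send_rows --pt "0 0 0 5 0" --pt "0 0 0 10 0" --pt "0 0 0 14 0" --pt "0 0 0 16 0" --pt "0 0 0 16 0"

```text
clock: 6.05
eef_pos: [539.2, 161.7, 98.9]
tool_rot: [3.139, 0.002, -0.046]
force: [-7.1, -2.7, 30.5]
width: -0.1
```

On the stop (30 N, z 98.9). Up again.

Request:
send_rows --pt "0 3 0 -20 0" --pt "0 5 0 -40 0" --pt "0 5 0 -60 0" --pt "0 5 0 -80 0" --pt "0 5 0 -95 0"

```text
clock: 6.55
eef_pos: [545.7, 161.8, 195.1]
tool_rot: [3.14, -0.0, -0.046]
force: [0.1, -0.2, -0.5]
width: -0.0
```

Request:
send_rows --pt "0 0 0 -8 0" --pt "0 0 0 -8 0" --pt "0 0 0 -8 0" --pt "0 0 0 -8 0"

```text
clock: 6.95
eef_pos: [544.9, 161.5, 202.0]
tool_rot: [3.139, 0.002, -0.046]
force: [0.3, 0.4, -0.5]
width: -0.5
```

Request:
send_rows --pt "0 0 0 25 0" --pt "0 -1 0 45 0" --pt "0 -2 0 60 0" --pt "0 -3 0 75 0" --pt "0 -4 0 90 0"

```text
clock: 7.45
eef_pos: [539.3, 161.7, 111.1]
tool_rot: [3.139, 0.005, -0.046]
force: [-3.1, 0.8, 7.1]
width: -0.0
```

Request:
send_rows --pt "0 0 0 5 0" --pt "0 0 0 10 0" --pt "0 0 0 14 0" --pt "0 0 0 16 0" --pt "0 0 0 16 0"

```text
clock: 7.95
eef_pos: [538.8, 161.9, 98.6]
tool_rot: [3.137, 0.004, -0.046]
force: [-9.1, -3.3, 35.8]
width: -0.1
```

Request:
send_rows --pt "0 3 0 -20 0" --pt "0 5 0 -40 0" --pt "0 5 0 -60 0" --pt "0 5 0 -80 0" --pt "0 5 0 -100 0"

```text
clock: 8.45
eef_pos: [544.8, 161.9, 199.2]
tool_rot: [3.137, 0.004, -0.046]
force: [-0.5, 0.4, 0.2]
width: 0.2
```

Request:
send_rows --pt "0 0 0 -20 0" --pt "0 0 0 -40 0" --pt "0 0 0 -40 0" --pt "0 0 0 -40 0"

```text
clock: 8.85
eef_pos: [544.7, 161.9, 238.5]
tool_rot: [3.137, 0.004, -0.046]
force: [0.6, -0.2, -0.6]
width: 0.1
```

```bash
python3 - <<'E'
from cell import ctrl; import cv2
for n in ["side"]:
    im=ctrl.get_image(n)[:,:,::-1]; cv2.imwrite(f"pics/{n}4.png",cv2.resize(im[170:300,140:330],None,fx=4,fy=4,interpolation=cv2.INTER_CUBIC))
E
python3 sh.py 507.7 -364.4 245 5.4
```

```text
8.9 [544.3 161.7 238. ] [ 3.136  0.006 -0.046] [-0.6  0.   0.2] [-0.01  0.06  0.04] -0.1
(array([-12.4, 527.2,  -4.2]), np.float64(-8.029984802529157))
```

View pics/side4.png

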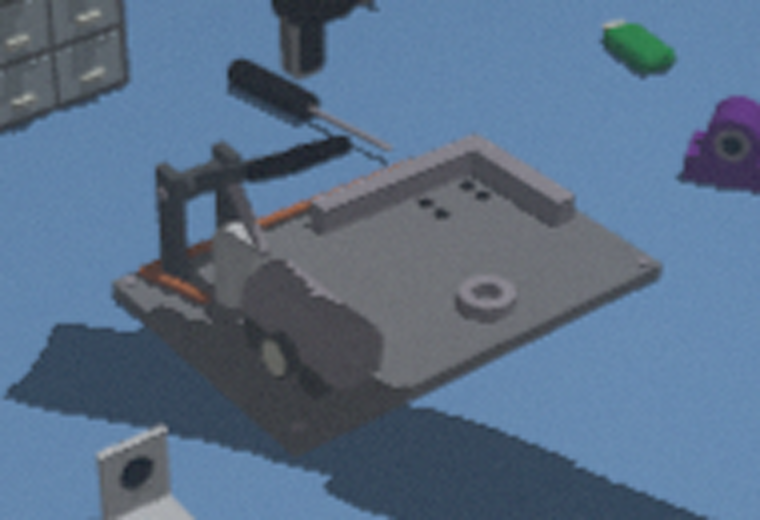

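Lever back up after stroke 3. I travel to the block, taking a wrist shot of the corner on the way.

Request:
send_rows --pt "85 -12 527 0 -8" --pt "85 -12 527 0 -8" --pt "85 -12 527 0 -8" --pt "85 -12 527 0 -8" --pt "85 -12 527 0 -8"

```text
clock: 9.4
eef_pos: [526.3, -89.2, 238.5]
tool_rot: [3.138, 0.009, 0.094]
force: [1.3, -0.1, -0.4]
width: 72.6
```

```bash
cat > wr.py <<'E'
import sys,pickle
from h import *; from cell import ctrl
n=sys.argv[1]
p=ctrl.camera_params("wrist"); im=ctrl.get_image("wrist")[:,:,::-1]
pickle.dump(p,open(f"pics/{n}.pkl","wb")); cv2.imwrite(f"pics/raw_{n}.png",im)
cv2.imwrite(f"pics/{n}.png",cv2.resize(im,(800,600),interpolation=cv2.INTER_CUBIC))
E
python3 wr.py w5; python3 sh.py 507.7 -364.4 245 5.4
```

```text
9.45 [ 524.7 -101.1  237.9] [3.13  0.012 0.081] [-0.7 -7.5 -0.4] [-0.52  0.01  0.05] 78.7
(array([-38.4, 261.1,  -3.6]), np.float64(-0.7488270785400459))
```

View pics/w5.png

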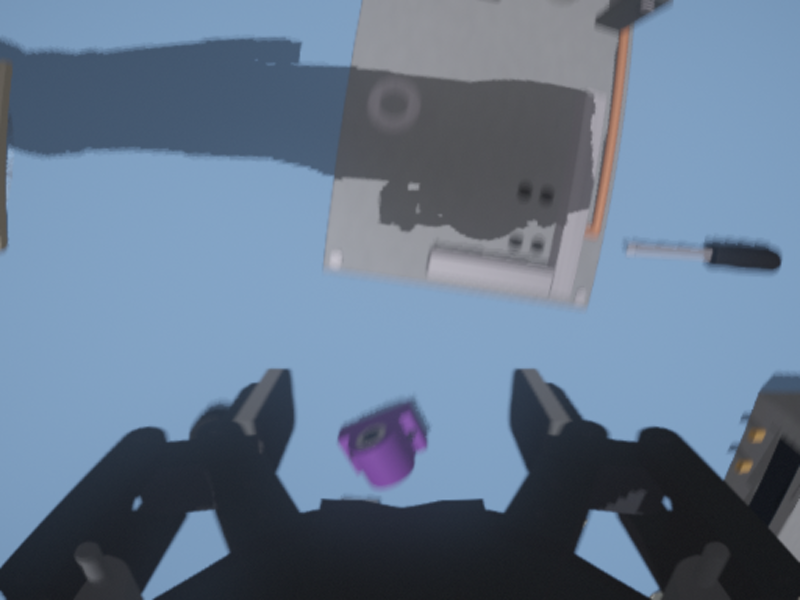

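Motion-blurred wrist view: the corner is at about (575,275) and the purple block between the fingers at (385,445). It is not accurate enough to measure from, so I go on to the silver block.

Request:
send_rows --pt "85 -38 230 0 0" --pt "85 -38 230 0 0" --pt "85 -38 230 0 0" --pt "85 -38 230 0 0" --pt "85 -38 230 0 0"

```text
clock: 9.95
eef_pos: [504.3, -335.3, 239.4]
tool_rot: [3.131, 0.014, 0.081]
force: [0.7, -0.2, -0.5]
width: 85.0
```

Request:
send_rows --pt "85 0 0 0 0" --pt "85 0 0 0 0"

```text
clock: 10.15
eef_pos: [502.8, -336.2, 237.4]
tool_rot: [3.133, 0.017, 0.077]
force: [0.6, 0.3, 0.4]
width: 84.9
```

```bash
python3 wr.py w6; python3 sh.py 507.7 -364.4 245 5.4
```

```text
10.2 [ 503.8 -334.1  237.9] [3.134 0.016 0.081] [ 0.   1.1 -0.7] [ 0.03  0.03 -0.07] 84.8
(array([ 1.3, 30.5, -6.9]), np.float64(-0.7793099359703888))
```

View pics/w6.png

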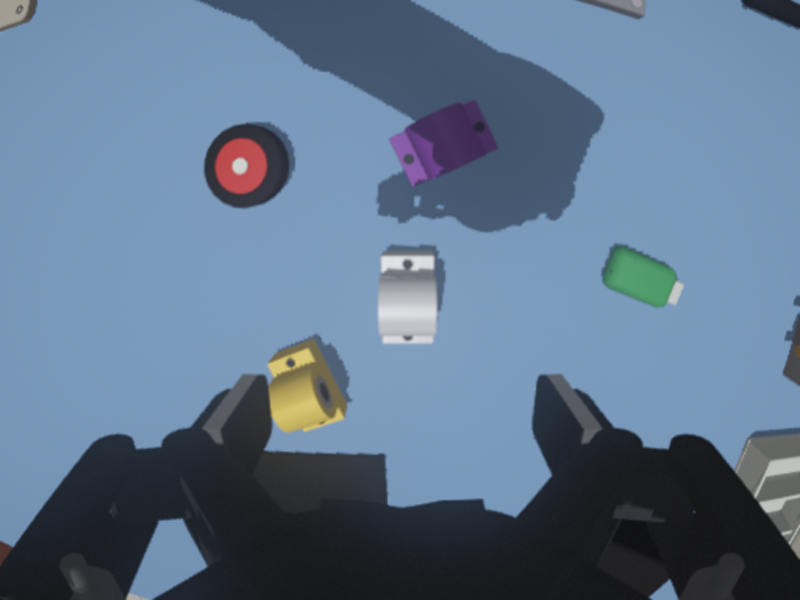

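The silver block's foot-top corners in the wrist view are (381,254), (434,254), (382,342) and (432,342). Yellow at (305,390) and purple at (445,140) are clear of it.

```bash
python3 - <<'E'
from h import *; import pickle
from cell import ctrl
p=pickle.load(open("pics/w6.pkl","rb")); k=512/800
B=[(-35,20,24),(-35,-20,24),(35,20,24),(35,-20,24)]
# image up = +y world ; right = +x world
px=np.array([(434,254),(381,254),(433,342),(381,342)])*k
print((projf(place(B,[507.7,-364.4,-1.477]),p)/k).round())
v,e=fitf(B,px,p,[507.7,-364.4,-1.477]); print(v,np.degrees(v[2])+90,(e/k).round(1))
t=ctrl.camera_params("top"); print("yellow",world((425,240),30,t),"purple",world((348,207),30,t))
s=ctrl.read_state(); print(shift(s,[v[0],v[1],150],np.degrees(v[2])+90))
E
```

```text
[[435. 257.]
 [382. 258.]
 [435. 345.]
 [384. 345.]]
[ 506.20500421 -361.85391789   -1.49176855] 4.52795804062211 [[ 0.2  0.1]
 [-0.3 -0.1]
 [-0.5  0.1]
 [ 0.7 -0.2]]
yellow [ 427.5487582  -443.33656486   30.        ] purple [ 523.61648041 -240.76922311   30.        ]
(array([ 1.6, 27.2, 88.1]), np.float64(0.09273202340750686))
```

Request:
send_rows --pt "85 2 28 40 0" --pt "85 2 28 80 0" --pt "85 2 28 110 0" --pt "85 2 28 110 0" --pt "85 2 28 110 0"

```text
clock: 10.7
eef_pos: [507.4, -360.7, 128.3]
tool_rot: [3.135, 0.016, 0.084]
force: [0.1, 0.2, 0.5]
width: 85.4
```

```bash
python3 wr.py w7; python3 sh.py 507 -363 40 4.6
```

```text
10.75 [ 508.1 -361.6  129.6] [3.134 0.014 0.083] [0.4 1.  0.3] [-0.02 -0.04  0.03] 85.1
(array([ 0. ,  0.6, 89.6]), np.float64(0.15702799139171475))
```

View pics/w7.png

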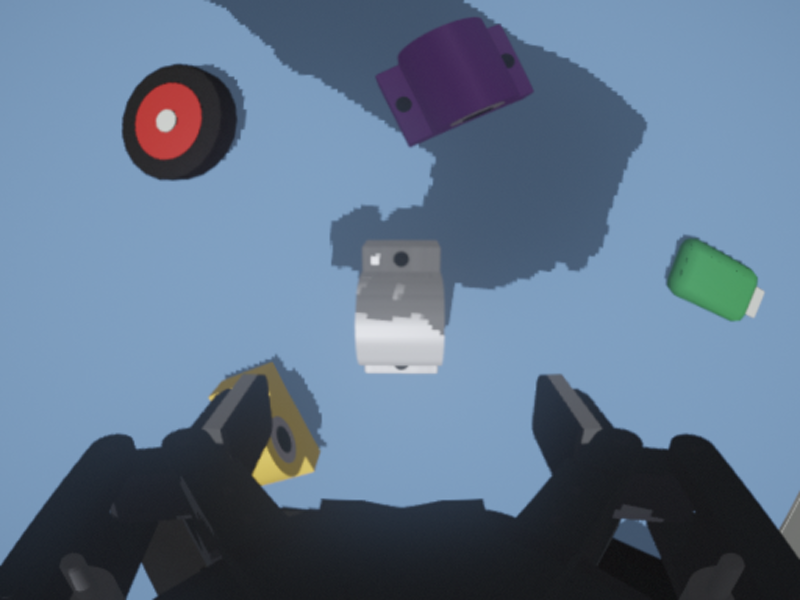

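Wrist view: the block is centred between the jaws (x≈400), and yellow lies behind the left finger with a margin in y. Descend.

Request:
send_rows --pt "85 0 1 30 0" --pt "85 0 1 55 0" --pt "85 0 1 75 0" --pt "85 0 1 88 0" --pt "85 0 1 88 0"

```text
clock: 11.25
eef_pos: [507.2, -362.9, 41.5]
tool_rot: [3.134, 0.014, 0.084]
force: [0.0, 1.1, 0.5]
width: 85.1
```

```bash
python3 sh.py 507 -363 40 4.6
```

```text
11.25 [ 507.2 -362.9   41.5] [3.134 0.014 0.084] [0.  1.1 0.5] [ 0.03  0.06 -0.03] 85.1
(array([-0.2,  0. ,  1.5]), np.float64(0.1912869947521756))
```

Request:
send_rows --pt "60 0 0 1 0" --pt "40 0 0 1 0" --pt "30 0 0 1 0" --pt "30 0 0 1 0" --pt "30 0 0 1 0"

```text
clock: 11.75
eef_pos: [507.7, -363.5, 41.8]
tool_rot: [3.133, 0.013, 0.083]
force: [-1.5, 0.2, 7.1]
width: 39.4
```

Request:
send_rows --pt "30 0 0 0 0" --pt "30 0 0 0 0" --pt "30 0 0 0 0" --pt "30 0 0 0 0" --pt "30 0 0 0 0"

```text
clock: 12.25
eef_pos: [507.6, -363.5, 41.9]
tool_rot: [3.133, 0.013, 0.083]
force: [-0.9, -0.7, 1.1]
width: 39.2
```

```bash
python3 sh.py; python3 wr.py w8
```

```text
12.25 [ 507.6 -363.5   41.9] [3.133 0.013 0.083] [-0.9 -0.7  1.1] [0.01 0.15 0.02] 39.2
```

View pics/w8.png

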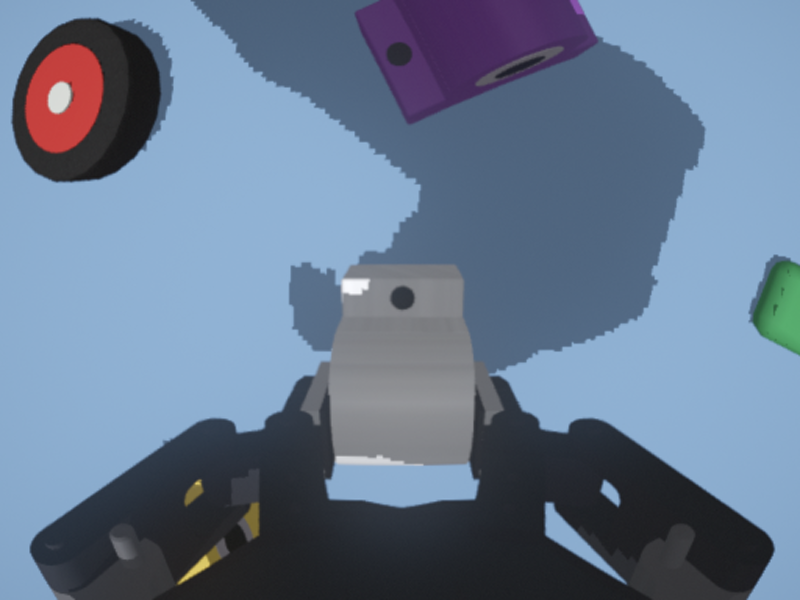

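The block sits between the pads, 39.2 mm wide, with its foot at the front (342–462, 266–315). The grasp is good. Lift.

Request:
send_rows --pt "30 0 0 -15 0" --pt "30 0 0 -40 0" --pt "30 0 0 -75 0" --pt "30 0 0 -110 0" --pt "30 0 0 -110 0"

```text
clock: 12.8
eef_pos: [512.4, -363.8, 157.6]
tool_rot: [3.127, 0.004, 0.083]
force: [1.8, -1.0, -2.9]
width: 39.2
```

```bash
python3 - <<'E'
from h import *; from cell import ctrl
s=ctrl.read_state(); print(s["eef_pos"],s["force"],s["width"],s["tool_rot"])
t=place([(20,-60,0)],FIX)[0]; print(t, shift(s,[t[0],t[1],150],-2.95))
E
python3 wr.py w9
```

```text
[ 512.37644104 -363.7567044   157.59423391] [ 1.75900226 -1.03043403 -2.88673578] 39.23359969685075 [3.12688771 0.00449016 0.08344371]
[598.10922774  -2.49323603   0.        ] (array([ 115.6, -352.9,    1.9]), np.float64(7.730972264956961))
```

View pics/w9.png

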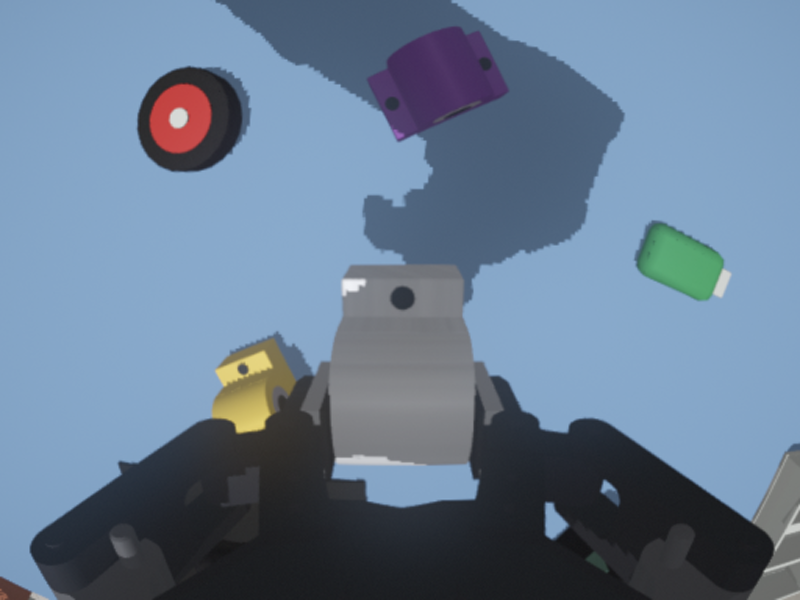

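Request:
send_rows --pt "30 115 -353 0 8" --pt "30 115 -353 0 8" --pt "30 115 -353 0 8" --pt "30 115 -353 0 8" --pt "30 115 -353 0 8"

```text
clock: 13.35
eef_pos: [566.5, -117.4, 149.1]
tool_rot: [3.129, 0.009, -0.056]
force: [0.1, -0.3, -3.3]
width: 39.1
```

```bash
python3 sh.py 598 -2.5 120 -2.95
```

```text
13.35 [ 566.5 -117.4  149.1] [ 3.129  0.009 -0.056] [ 0.1 -0.3 -3.3] [ 0.02 -0.11 -0.03] 39.1
(array([  25.3, -116.9,   27.3]), np.float64(-0.2836932048498113))
```

Request:
send_rows --pt "30 25 -117 0 0" --pt "30 25 -117 0 0" --pt "30 25 -117 10 0" --pt "30 25 -117 28 0" --pt "30 25 -117 28 0"

```text
clock: 13.85
eef_pos: [594.6, -1.5, 116.0]
tool_rot: [3.128, 0.017, -0.054]
force: [-0.2, -1.5, -3.0]
width: 39.0
```

Request:
send_rows --pt "30 0 0 0 0" --pt "30 0 0 0 0" --pt "30 0 0 0 0"

```text
clock: 14.15
eef_pos: [594.8, -2.4, 116.4]
tool_rot: [3.127, 0.016, -0.055]
force: [0.5, 0.2, -3.4]
width: 38.9
```

```bash
python3 sh.py 598 -2.5 120 -2.95; python3 wr.py w10; python3 - <<'E'
from cell import ctrl; import cv2
for n,(a,b,c,d) in {"side":(150,290,140,330),"top":(120,240,160,340)}.items():
    im=ctrl.get_image(n)[:,:,::-1]; cv2.imwrite(f"pics/{n}10.png",cv2.resize(im[a:b,c:d],None,fx=4,fy=4,interpolation=cv2.INTER_CUBIC))
E
```

```text
14.15 [594.8  -2.4 116.4] [ 3.127  0.016 -0.055] [ 0.5  0.2 -3.4] [ 0.01 -0.07 -0.04] 38.9
(array([ 3.1,  0. , -3.7]), np.float64(-0.22584211390272912))
```

View pics/w10.png

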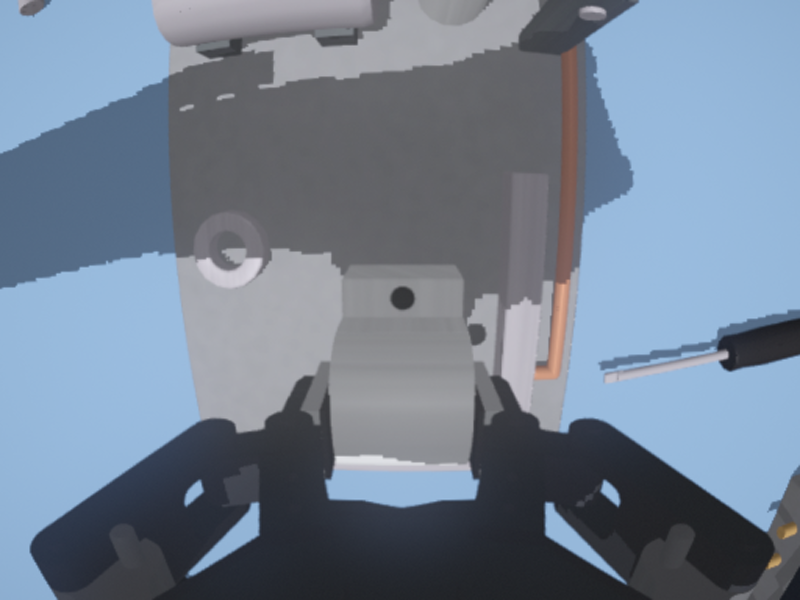

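View pics/side10.png

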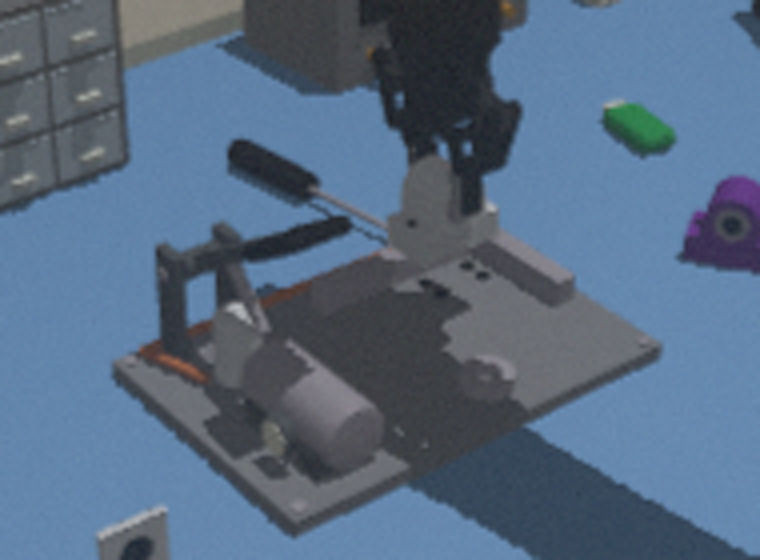

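Wrist view: the block is held, clear of the long fence. The fence's end corners are at (512,174) and (548,175), and the plate's left edge runs from (168,60) via (180,280) to (203,425). I check the fixture pose with these.

```bash
python3 - <<'E'
from h import *; import pickle
p=pickle.load(open("pics/w10.pkl","rb")); k=512/800
print((projf(place([(65,10,36),(83,10,36),(65,-40,36),(65,-80,36)],FIX),p)/k).round())
ys=np.linspace(-160,160,9); print((projf(place([(-110,y,14) for y in ys],FIX),p)/k).round())
img=cv2.imread("pics/raw_w10.png"); c=cv2.resize(img[100:260,300:380],None,fx=5,fy=5,interpolation=cv2.INTER_CUBIC)
for v,col in ((FIX,(0,0,255)),):
    pts=projf(place([(65,10-t,36) for t in range(0,90,4)],v),p)
    for q in pts: cv2.circle(c,tuple(int(x) for x in ((q-[300,100]+.5)*5)),2,col,-1)
    pts=projf(place([(83,10-t,36) for t in range(0,90,4)],v),p)
    for q in pts: cv2.circle(c,tuple(int(x) for x in ((q-[300,100]+.5)*5)),2,(0,255,0),-1)
cv2.imwrite("pics/c10.png",c[:600])
E
```

```text
[[510. 172.]
 [548. 174.]
 [506. 280.]
 [501. 359.]]
[[207. 454.]
 [196. 400.]
 [185. 339.]
 [176. 272.]
 [170. 200.]
 [167. 127.]
 [168.  57.]
 [172.  -9.]
 [178. -68.]]
```

View pics/c10.png

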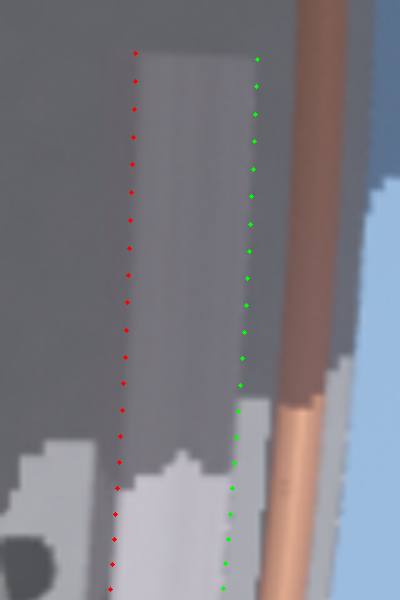

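The fence overlay matches within about 1 mm, so the fixture pose is confirmed. I lower near the corner with clearance.

```bash
python3 - <<'E'
from h import *; from cell import ctrl
s=ctrl.read_state()
for q in [(32,-80),(45,-95)]:
    t=place([(*q,0)],FIX)[0]; print(t, shift(s,[t[0],t[1],62],-2.95))
E
```

```text
[609.0720086  -23.08006278   0.        ] (array([16.1, 19.5, 54.6]), np.float64(-0.19627372510592522))
[621.28887297 -38.7244939    0.        ] (array([29.1, 34.5, 54.6]), np.float64(-0.19627372510592522))
```

Request:
send_rows --pt "30 16 20 15 0" --pt "30 16 20 30 0" --pt "30 16 20 45 0" --pt "30 16 20 52 0" --pt "30 16 20 52 0"

```text
clock: 14.8
eef_pos: [607.6, -22.7, 63.2]
tool_rot: [3.128, 0.019, -0.054]
force: [-0.8, 0.1, -3.2]
width: 39.4
```

Request:
send_rows --pt "30 0 0 2 0" --pt "30 0 0 3 0" --pt "30 0 0 3 0"

```text
clock: 15.1
eef_pos: [607.7, -22.4, 60.5]
tool_rot: [3.128, 0.019, -0.053]
force: [-0.6, -0.7, -3.5]
width: 39.2
```

```bash
python3 sh.py 609 -23 58 -2.95; python3 - <<'E'
from cell import ctrl; import cv2
for n,(a,b,c,d) in {"side":(150,290,140,330)}.items():
    im=ctrl.get_image(n)[:,:,::-1]; cv2.imwrite(f"pics/{n}11.png",cv2.resize(im[a:b,c:d],None,fx=4,fy=4,interpolation=cv2.INTER_CUBIC))
E
```

```text
15.1 [607.7 -22.4  60.5] [ 3.128  0.019 -0.053] [-0.6 -0.7 -3.5] [ 0.07 -0.01 -0.01] 39.2
(array([1.3, 0.5, 2.5]), np.float64(-0.11289613476361637))
```

View pics/side11.png

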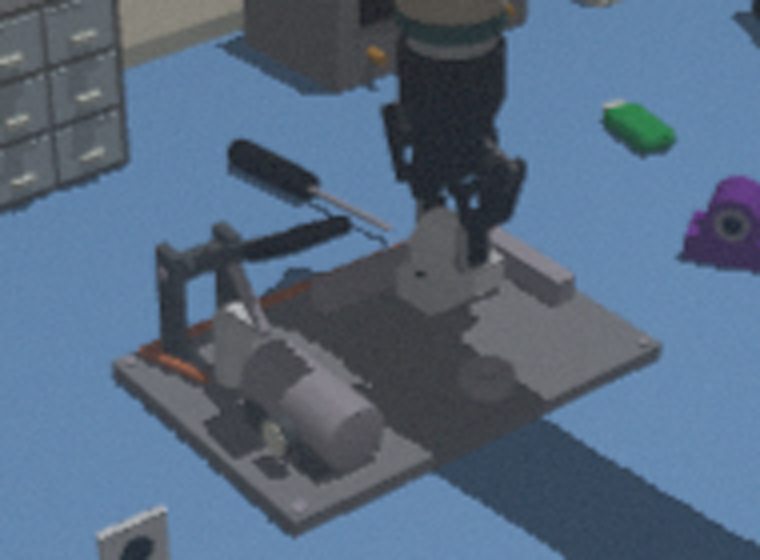

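Side crop: the block hovers just above the plate inside the fences, with the ring clear. Lower to contact.

Request:
send_rows --pt "30 0 0 2 0" --pt "30 0 0 4 0" --pt "30 0 0 4 0"

```text
clock: 15.45
eef_pos: [607.6, -22.6, 56.4]
tool_rot: [3.128, 0.019, -0.054]
force: [0.3, 0.0, -3.9]
width: 39.3
```

Request:
send_rows --pt "30 0 0 1 0" --pt "30 0 0 1 0"

```text
clock: 15.65
eef_pos: [607.6, -22.7, 56.0]
tool_rot: [3.128, 0.018, -0.054]
force: [-1.6, -0.4, 2.0]
width: 39.1
```

Request:
send_rows --pt "30 3 3 0 0" --pt "30 6 6 0 0" --pt "30 9 10 0 0" --pt "30 9 11 0 0"

```text
clock: 16.05
eef_pos: [617.1, -35.0, 56.0]
tool_rot: [3.128, 0.017, -0.055]
force: [0.8, 0.9, -1.5]
width: 39.4
```

```bash
cat > ff.py <<'E'
from h import *; from cell import ctrl
s=ctrl.read_state(); c,sn=np.cos(FIX[2]),np.sin(FIX[2])
d=s["eef_pos"][:2]-FIX[:2]; f=s["force"]
print("t",s["clock"],"fixture TCP",round(c*d[0]+sn*d[1],1),round(-sn*d[0]+c*d[1],1),"z",s["eef_pos"][2].round(1),"F fix",round(c*f[0]+sn*f[1],1),round(-sn*f[0]+c*f[1],1),f[2].round(1),"T",s["torque"].round(2),"rot",s["tool_rot"].round(3),"w",round(s["width"],1))
E
python3 ff.py
```

```text
t 16.05 fixture TCP 40.6 -91.5 z 56.0 F fix 0.8 0.9 -1.5 T [ 0.21 -0.24  0.03] rot [ 3.128  0.017 -0.055] w 39.4
```

Request:
send_rows --pt "30 2 2 0 0" --pt "30 4 4 0 0" --pt "30 5 5 0 0" --pt "30 5 5 0 0"

```text
clock: 16.45
eef_pos: [620.9, -38.9, 56.0]
tool_rot: [3.129, 0.019, -0.054]
force: [-3.3, 3.7, 1.2]
width: 39.1
```

```bash
python3 ff.py
```

```text
t 16.45 fixture TCP 44.7 -95.2 z 56.0 F fix -3.4 3.5 1.2 T [1.   0.62 0.03] rot [ 3.129  0.019 -0.054] w 39.1
```

Request:
send_rows --pt "30 2 2 0 0" --pt "30 3 3 0 0" --pt "30 3 3 0 0" --pt "30 3 3 0 0"

```text
clock: 16.85
eef_pos: [621.1, -39.0, 56.1]
tool_rot: [3.132, 0.024, -0.053]
force: [-8.7, 7.3, 7.4]
width: 39.1
```

```bash
python3 ff.py
```

```text
t 16.85 fixture TCP 44.8 -95.2 z 56.1 F fix -9.1 6.8 7.4 T [ 1.57  1.51 -0.19] rot [ 3.132  0.024 -0.053] w 39.1
```

Request:
send_rows --pt "30 4 4 0 0" --pt "30 5 6 0 0" --pt "30 6 7 0 0" --pt "30 6 7 0 0" --pt "30 6 7 0 0"

```text
clock: 17.35
eef_pos: [621.4, -39.2, 56.3]
tool_rot: [3.139, 0.035, -0.05]
force: [-13.8, 13.2, 13.0]
width: 38.8
```

```bash
python3 ff.py
```

```text
t 17.35 fixture TCP 45.2 -95.4 z 56.3 F fix -14.4 12.5 13.0 T [ 2.75  2.88 -0.52] rot [ 3.139  0.035 -0.05 ] w 38.8
```

```bash
python3 ff.py; python3 wr.py w12; python3 - <<'E'
from cell import ctrl; import cv2
for n,(a,b,c,d) in {"side":(190,260,210,310)}.items():
    im=ctrl.get_image(n)[:,:,::-1]; cv2.imwrite(f"pics/{n}12.png",cv2.resize(im[a:b,c:d],None,fx=8,fy=8,interpolation=cv2.INTER_CUBIC))
E
python3 ff.py
```

```text
t 17.35 fixture TCP 45.2 -95.4 z 56.3 F fix -14.4 12.5 13.0 T [ 2.75  2.88 -0.52] rot [ 3.139  0.035 -0.05 ] w 38.8
t 17.45 fixture TCP 45.1 -95.4 z 56.3 F fix -13.5 13.0 12.6 T [ 2.73  2.83 -0.45] rot [ 3.139  0.035 -0.05 ] w 39.0
```

View pics/side12.png

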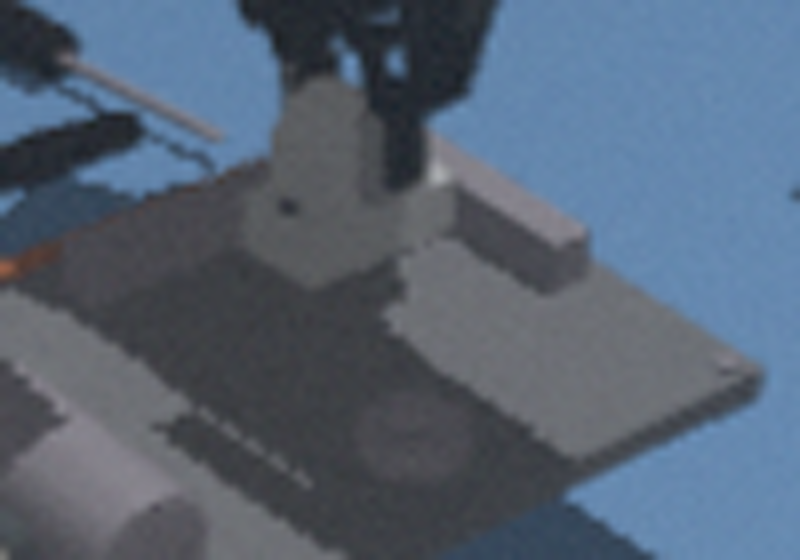

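View pics/w12.png

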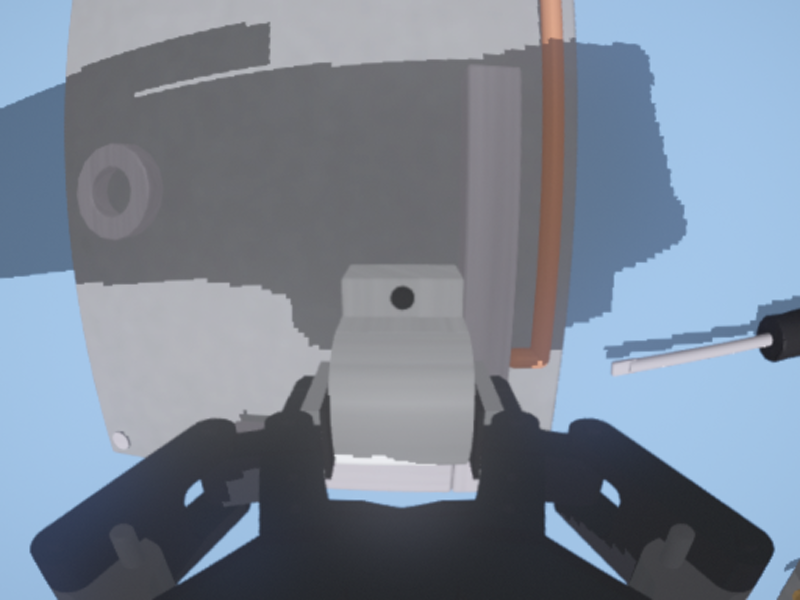

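The wrist view shows the block flush on the long fence, about a 5 px seam at x≈465, and not slipped in the pads. The side view shows it in the corner. The push has tipped the tool about 1.3°, so I relax the sideways push and press down briefly to flatten the block, then push again in one go.

Request:
send_rows --pt "30 -1 -1 2 0" --pt "30 -1 -1 4 0" --pt "30 -1 -1 5 0" --pt "30 -1 -1 5 0"

```text
clock: 17.85
eef_pos: [621.2, -38.7, 56.1]
tool_rot: [3.137, 0.033, -0.05]
force: [-9.6, 2.0, 32.1]
width: 39.2
```

```bash
python3 ff.py
```

```text
t 17.85 fixture TCP 44.9 -94.9 z 56.1 F fix -9.7 1.5 32.1 T [0.11 2.03 0.05] rot [ 3.137  0.033 -0.05 ] w 39.2
```

Request:
send_rows --pt "30 -3 -2 3 0" --pt "30 -5 -3 3 0" --pt "30 -5 -3 3 0"

```text
clock: 18.15
eef_pos: [620.2, -38.1, 56.0]
tool_rot: [3.134, 0.024, -0.051]
force: [-0.2, -1.6, 12.4]
width: 39.1
```

```bash
python3 ff.py
```

```text
t 18.15 fixture TCP 43.9 -94.4 z 56.0 F fix -0.1 -1.6 12.4 T [-0.61 -0.5   0.03] rot [ 3.134  0.024 -0.051] w 39.1
```

Request:
send_rows --pt "30 0 0 3 0" --pt "30 0 0 4 0" --pt "30 0 0 4 0"

```text
clock: 18.45
eef_pos: [620.4, -38.2, 55.9]
tool_rot: [3.133, 0.023, -0.051]
force: [-9.3, 2.6, 28.6]
width: 39.3
```

```bash
python3 ff.py
```

```text
t 18.45 fixture TCP 44.1 -94.5 z 55.9 F fix -9.5 2.1 28.6 T [0.44 1.97 0.  ] rot [ 3.133  0.023 -0.051] w 39.3
```

Request:
send_rows --pt "30 -3 -2 2 0" --pt "30 -6 -3 2 0" --pt "30 -7 -3 2 0"

```text
clock: 18.75
eef_pos: [617.3, -36.2, 55.8]
tool_rot: [3.132, 0.015, -0.052]
force: [3.9, -0.4, 5.4]
width: 39.3
```

```bash
python3 ff.py
```

```text
t 18.75 fixture TCP 40.9 -92.6 z 55.8 F fix 3.9 -0.2 5.4 T [-0.19 -1.06 -0.03] rot [ 3.132  0.015 -0.052] w 39.3
```

Request:
send_rows --pt "30 0 0 3 0" --pt "30 -4 -3 4 0" --pt "30 -7 -6 4 0" --pt "30 -8 -7 4 0"

```text
clock: 19.15
eef_pos: [615.5, -33.7, 55.9]
tool_rot: [3.126, 0.002, -0.054]
force: [4.1, -8.8, 18.9]
width: 39.3
```

```bash
python3 ff.py
```

```text
t 19.15 fixture TCP 38.9 -90.3 z 55.9 F fix 4.5 -8.6 18.9 T [-1.44 -0.78  0.02] rot [ 3.126e+00  2.000e-03 -5.400e-02] w 39.3
```

Request:
send_rows --pt "30 4 3 -1 0" --pt "30 8 7 -1 0" --pt "30 11 10 -1 0" --pt "30 14 13 -1 0" --pt "30 14 13 -1 0"

```text
clock: 19.65
eef_pos: [621.2, -39.2, 56.1]
tool_rot: [3.135, 0.018, -0.052]
force: [-16.9, 15.3, 15.5]
width: 39.4
```

```bash
python3 ff.py; python3 wr.py w13; python3 wr.py w13; python3 ff.py
```

```text
t 19.65 fixture TCP 44.9 -95.4 z 56.1 F fix -17.6 14.4 15.5 T [ 2.98  3.46 -0.55] rot [ 3.135  0.018 -0.052] w 39.4
t 19.75 fixture TCP 44.9 -95.5 z 56.1 F fix -17.2 13.6 15.4 T [ 3.01  3.51 -0.53] rot [ 3.134  0.018 -0.052] w 39.4
```

Both fences are touched and the tilt is back within 0.3° of the grasp. To make the push firmer with less downward load and friction, I repeat the flattening and then push a bit harder with a small lift bias.

Request:
send_rows --pt "30 -4 -4 3 0" --pt "30 -8 -8 3 0" --pt "30 -12 -11 4 0" --pt "30 -13 -12 4 0"

```text
clock: 20.15
eef_pos: [615.2, -30.3, 55.8]
tool_rot: [3.131, 0.004, -0.054]
force: [5.5, -6.4, 16.1]
width: 39.5
```

```bash
python3 ff.py
```

```text
t 20.15 fixture TCP 38.5 -86.9 z 55.8 F fix 5.8 -6.1 16.1 T [-1.43 -1.26 -0.02] rot [ 3.131  0.004 -0.054] w 39.5
```

Request:
send_rows --pt "30 4 5 0 0" --pt "30 8 10 -1 0" --pt "30 12 15 -2 0" --pt "30 16 20 -3 0" --pt "30 16 20 -3 0"

```text
clock: 20.65
eef_pos: [621.3, -39.6, 56.5]
tool_rot: [-3.14, 0.024, -0.05]
force: [-15.7, 20.3, 9.1]
width: 39.4
```

```bash
python3 ff.py; python3 wr.py w14; python3 - <<'E'
from cell import ctrl; import cv2
for n,(a,b,c,d) in {"side":(190,260,210,310),"top":(130,205,230,330)}.items():
    im=ctrl.get_image(n)[:,:,::-1]; cv2.imwrite(f"pics/{n}14.png",cv2.resize(im[a:b,c:d],None,fx=8,fy=8,interpolation=cv2.INTER_CUBIC))
E
python3 ff.py
```

```text
t 20.65 fixture TCP 45.0 -95.8 z 56.5 F fix -16.7 19.5 9.1 T [ 4.25  3.58 -0.68] rot [-3.14   0.024 -0.05 ] w 39.4
t 20.8 fixture TCP 45.0 -95.8 z 56.5 F fix -17.0 18.5 8.5 T [ 4.31  3.5  -0.69] rot [-3.14   0.024 -0.05 ] w 39.1
```

View pics/w14.png

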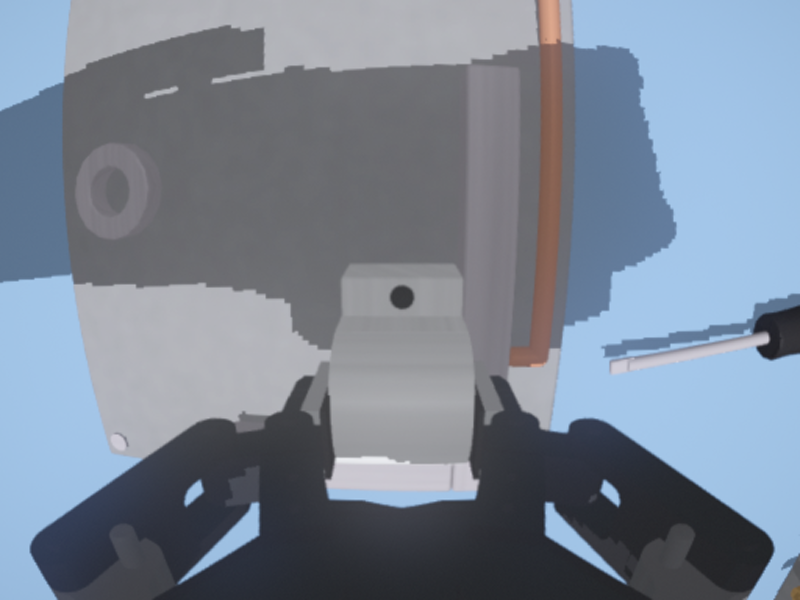

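View pics/side14.png

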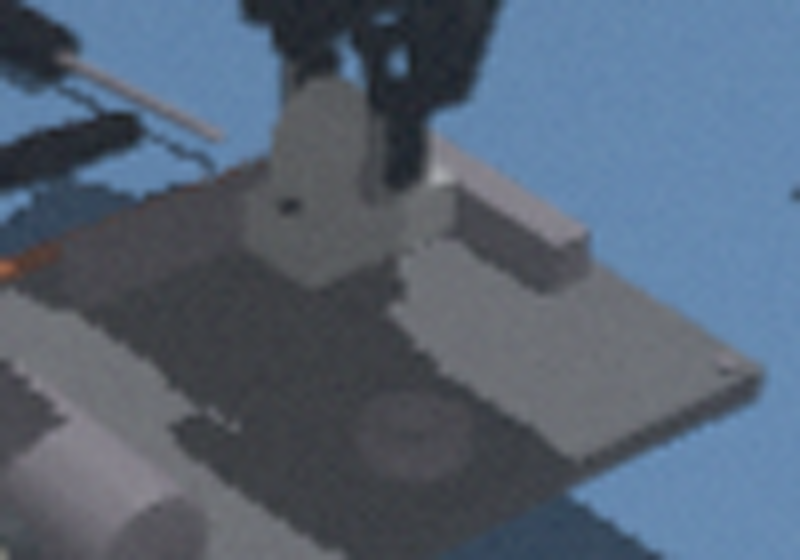

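View pics/top14.png

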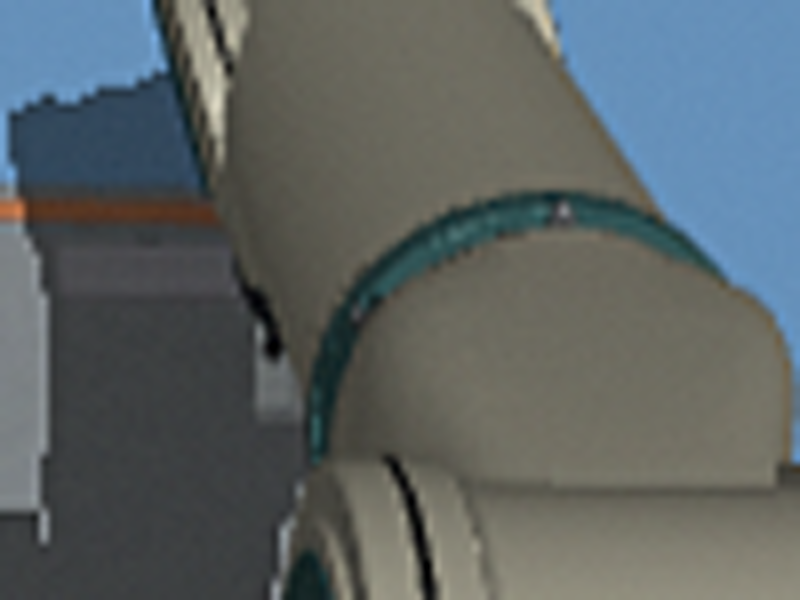

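```bash
python3 - <<'E'
from cell import ctrl; import cv2
im=ctrl.get_image("top")[:,:,::-1]; cv2.imwrite("pics/top15.png",cv2.resize(im,(800,600),interpolation=cv2.INTER_CUBIC))
for i in range(6): ctrl.get_image("side")
E
python3 ff.py
```

```text
t 21.15 fixture TCP 45.0 -95.8 z 56.5 F fix -17.8 19.5 7.3 T [ 4.27  3.47 -0.73] rot [-3.14   0.024 -0.05 ] w 38.8
```

View pics/top15.png

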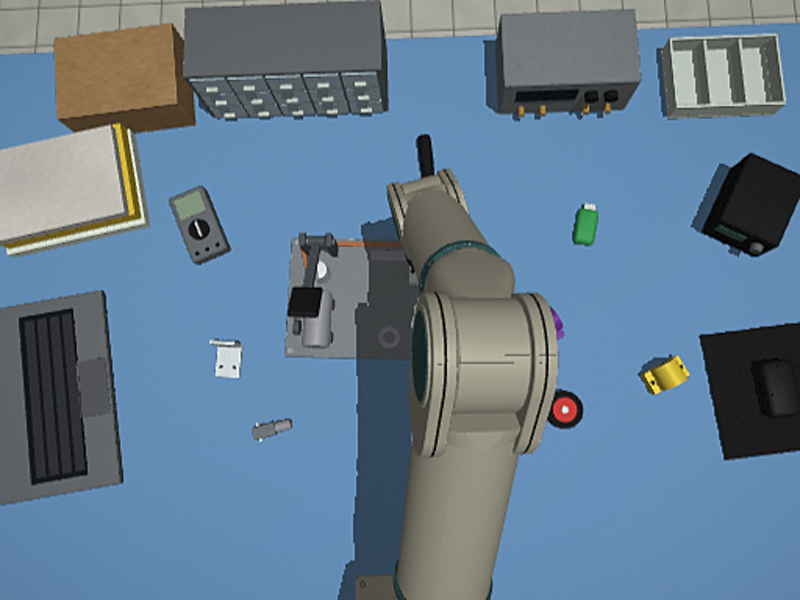

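In the top view the lever is up (paddle at (305,302)). The bystanders in sight are where they were: bracket (226,358), yellow (666,374), ring (388,337), wheel (565,409). The push has held steady at about 18 and 19 N, so I hand in.

```bash
python3 -c "
from cell import ctrl
print(ctrl.finish_job())"
```

```text
the job is handed in; nothing more can be done
None
```

The job is handed in at about 21 s on the clock. No verdict was given.

**Pump:** I made three full strokes. On the first stroke the force rose to 25 N with no further travel at the stop, and the tool reached the same height with 30 N and 36 N on the next two. The side pictures show the lever back up after strokes 1 and 3. After stroke 2 I relied on the fingertips having lifted clear with no load.

**Block:** I gripped the silver bearing block across its flat sides and pressed it into the corner. It is still held at 39 mm opening. The tool sits at fixture (45.0, -95.8) mm, against a nominal seat of (45, -95) mm.

**Push:** It held steady over the last 0.5 s at about 18 N towards the long fence and 19 N towards the short fence, as measured at the wrist. Some of this is lost to friction, so the force on the fences themselves is lower.

**Imperfect points:**
- The first push tipped the block about 1.3°, so I relaxed it, pressed the block flat and pushed again. The final tilt is about 0.6° about each axis, and the tool sits about 0.5 mm higher than at first plate contact. That is nearly flat, not perfectly so.
- The arm hid the corner in the last top view, so contact with the short fence rests on the force, the position and the side and wrist pictures.

The bystanders in view in the last top picture are where they were. The purple look-alike and the screwdriver were partly hidden by the arm.

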